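Close the valve under the sprung lid of an air valve box

ROBOT

A 6-joint arm with a two-finger parallel gripper is mounted at the origin on a cart in front of the work surface, level with it; the furniture and walls round the work are solid. World frame = base frame: x ahead of the robot, y to its left, z up, the work surface at z = 0. Lengths are in m, angles in rad, forces in N, time in s.
With the tool pointing down it reaches from about 0.25 to 0.8 m from the base axis. Payload 8.5 kg.
Tool frame: the origin (TCP) lies on the centre line of the jaws, within the pads' length; the fingertips stand 17 mm ahead of it and the grasp point (between the pads) lies 2 mm behind it (r.nose_length is the distance from the TCP to the fingertips, in m); z points along the fingers, y is the line along which they close (so a half turn about z gives the same grasp; the last joint's range is limited). The gripper opens to 85 mm and grips with 20 to 120 N. Pads are 22 mm wide; open, the fingers measure 114 mm over their backs; the gripper's body (76 mm by 85 mm) begins 54 mm behind the grasp point. The pads swing forward as they close: fully open they stand 13 mm farther back than shut.
Start: joints at [1.294, 0.238, -0.013, 1.319, 0, 1.571], TCP at [0.143, 0.505, 0.248] pointing down, gripper open.
Joint ranges: [-2.66, 2.66], [-1.03, 1.9], [-1.14, 1.46], [-1.82, 2.27], [-1.45, 1.34], [-3.14, 3.14]. Speed limits (rad/s): [2.22, 2.22, 2.79, 3.14, 3.14, 3.14].

INTERFACE

Orientations are given as a rotation vector (axis times angle).
In Python, from cell import read_state, eyes, r gives the robot as it stands. The module is installed in compiled form; this text tells all that it offers.
- The arm moves only by the shell command python3 -m jog 'ROWS' [OPENING] [FORCE]. ROWS is JSON, a list of rows, each an object with "offset": the shift along the tool's x, y, z in mm, a list of three; "turn": the turn about the tool's z in degrees. A call has 1 to 8 rows; each row shifts and turns the commanded pose from where the row before left it, along the tool's axes as they then stand; what a row does not reach is not made up. A row lasts 1/8 s, in which the tool goes at most 62.5 mm and 10.7 degrees, less where a joint would pass 70% of its speed; a pose out of reach is approached as far as the arm can. A call is refused whole if a number of a shift passes 62.5 or a number of a turn 10.7, either way. A call with a gripper value outside its range is refused whole. OPENING is the closure, from -1 (fully open) to 1 (shut), set as the call begins (- or left out, the last holds). The fingers move at their own pace and stop on an object; FORCE is the grip in N (left out, the last holds). Time passes only in rows, so rows that do not move let the fingers close. It gives the time, the measured TCP pose, the force, the opening and the grip force at its end, in the units of the state.
- read_state(): the state, without advancing time (a new reading comes with each control period).
- eyes.snapshot(name): name is "side" or "top" or "wrist"; returns a dict with "img" (384x512x3 uint8, blue, green, red), "fx", "fy", "cx", "cy" (pixels), "R" (3x3) and "t" (3): a world point X has camera coordinates R X + t; the wrist camera has in their place "T_tool_cam" (4x4, takes a point from camera to tool coordinates, whose origin is the TCP and whose axes are the flange's). Camera axes: x right, y down, z forward; pixel columns grow to the right and rows downward; lengths in m; the calibration is good to about 2 mm. A picture is of the moment at which its call begins: read the wrist's pose just before it. There is no depth.
- r.job_done(): hands the job in; it is judged then, once.
The state is a dict: "clock": time; "joint_pos": joint angles; "joint_velocities": joint speeds; "effort": joint torques, N m; "eef_pos": TCP position; "tool_rot": TCP orientation; "ft_force": force on the tool from outside, world axes, zero at the start; "wrist_torque": the same for the moment, N m; "gripper_width": opening from 0.0 (shut) to 1.0 (fully open); "gripper_force": force on a finger pad.
Only numpy, scipy, OpenCV 4.12 (cv2) and the standard library are available. Lean on these libraries where they do the work, as an engineer would, in place of code of your own. Each camera call takes 0.05 s, during which the arm holds its last target. There are 200 camera calls.

TASK

Shut the valve in the air valve box: lift its sprung lid by the bar pull until the stay catches in the last notch, and let the lid down gently onto the stay so that it stands propped open by itself. Then turn the valve knob clockwise until you feel it close on its seat and nip it up snug, without forcing it. Leave the lid propped and do not knock the tools around the box.

Things in the scene. Friction and masses are not known exactly. Their poses are not given: they have to be found in the camera images.
- valve_box: Grey steel box, 180 (x) x 214 (y) x 100 mm, fixed, open on top under its lid; gauge and two brass couplings on its front. Origin: centre of its underside; x points from front to hinge side, y to its left, z up. Walls 4 mm thick; sunk deck inside 50 mm up. A notched rack for the lid's stay runs along the inside of the left wall, up to 82 mm high, from y = 77 mm outward.
- lid (a joint): Lid, 0.25 kg, hinged along the back top edge. 0 closed, grows as it opens, hard stop at 1.745 rad. A spring and its weight close it: 1 to 2 N at the pull. A stay with a roller foot hangs under its left side and runs over three notches by itself as the lid rises; let down, the lid rests at about 0.84, 1.15 or 1.46 rad. The last notch catches once the lid has passed about 1.57 rad.
- lid_grip (a point): Middle of the lid's bar pull: a black sleeve, 18 mm thick, 66 mm long along the box's y, between two steel arms ahead of the lid's front edge. It spins freely on its pin, so a gripper may keep its direction while the lid swings. It lies 220 mm from the hinge line along the lid and 6 mm above it, 38 mm clear of the lid's edge.
- lid_hinge (a point): Middle of the lid's hinge line: 88 mm behind the box's centre, 104 mm above the bench.
- valve_knob (a joint): Turn of the knob, clockwise from above is positive (closing); starts at 0.6 to 0.8 rad. Dry friction of 0.12 N m holds it (a hand at rest may read it with either sign). Where it meets the seat differs each time, 1.0 to 1.9 rad, and can only be felt: from there torque climbs about 0.75 N m per rad. Snug is 0.05 to 0.19 N m above the friction (aim for 0.1); more crushes the soft seat.
- knob_grip (a point): Grip point of the valve knob, on its vertical axis, 87 mm above the bench, 8 mm below the knob's top, 10 mm in front of the box's centre. The knob is a black bar 44 mm long, 14 mm thick, 32 mm high on a 48 mm round flange whose top is 63 mm above the bench. This point's x runs along the bar, so pinch along its y; z up.
- valve_stem: Brass valve stem, 10 mm thick, hidden inside the box under the knob; the knob screws it down 6 mm per rad onto the seat. Origin: centre of its lower end. Its contact force is the seating force: 8 to 32 N is snug.
- oil_can: Red pump oil can with a thin spout, 72 x 93 x 153 mm, stands to the right of the box. Origin: centre of its underside, z up. To be left alone.
- adjustable_wrench: Steel adjustable spanner, 218 mm long, lies to the left of the box. Origin: middle of its underside, long axis y. To be left alone.
- tape_measure: Yellow and black tape measure, 38 x 85 x 65 mm, stands behind and to the left of the box. Origin: middle of its underside. To be left alone.

How it is judged:
By the outcome, as a careful person would: the job done as asked, in the order asked, and still so for the second after the job is handed in, with the robot touching nothing.
It also fails if it takes over 70 s, if anything falls off the work surface, if the arm or the gripper's body presses on something with over 40 N, if the wrist force passes 120 N, or if a joint passes its speed limit or range.

## Working session

There is one attempt and no reset: what is moved stays moved. The work goes in short steps, Python scripts to look and compute and a shell command to move; the robot and the scene stay as the last step left them, time stands still between calls to the robot, and variables do not carry over. Pictures are saved under pics/ and viewed, at most 10 in all, crops included, and the job is handed in when it is done.

```bash
mkdir -p pics
python3 - <<'E'
from cell import read_state, eyes, r
import cv2,numpy as np
s=read_state(); print({k:np.round(v,3) for k,v in s.items()}, r.nose_length)
a=[]
for n in("top","side"):
    d=eyes.snapshot(n); cv2.imwrite(f"pics/{n}0.png",d["img"]); print(n,d["fx"],d["cx"],d["cy"],np.round(d["R"],3).tolist(),np.round(d["t"],3), -d["R"].T@d["t"])
    a.append(d["img"])
E
```

```text
{'clock': np.float64(0.0), 'joint_pos': array([ 1.294,  0.239, -0.014,  1.319,  0.   ,  1.571]), 'joint_velocities': array([-0.001, -0.   ,  0.   , -0.002, -0.003, -0.001]), 'effort': array([ 1.0000e-03, -5.3877e+01,  3.4644e+01,  1.8000e-02,  0.0000e+00,
       -0.0000e+00]), 'eef_pos': array([0.143, 0.505, 0.248]), 'tool_rot': array([-4.330e-01, -3.111e+00,  2.000e-03]), 'ft_force': array([ 0.698,  1.163, -0.247]), 'wrist_torque': array([-0.041,  0.005,  0.027]), 'gripper_force': np.float64(0.0), 'gripper_width': np.float64(0.998)} 0.017
top 442.2948734109677 257.1283478727371 192.6572702187003 [[0.022, -0.999, -0.023], [-0.998, -0.021, -0.06], [0.059, 0.025, -0.998]] [0.038 0.596 1.211] [0.52242811 0.02029513 1.24494156]
side 418.0292652043457 264.6411667754273 192.65713512505715 [[0.838, -0.546, -0.005], [-0.353, -0.534, -0.768], [0.417, 0.645, -0.641]] [-0.488  0.288  0.781] [ 0.18502651 -0.61617815  0.71875578]
```

View pics/top0.png

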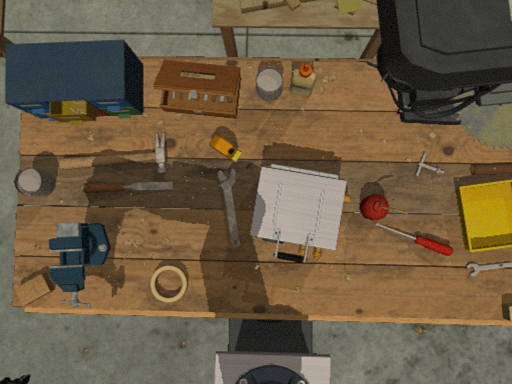

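View pics/side0.png

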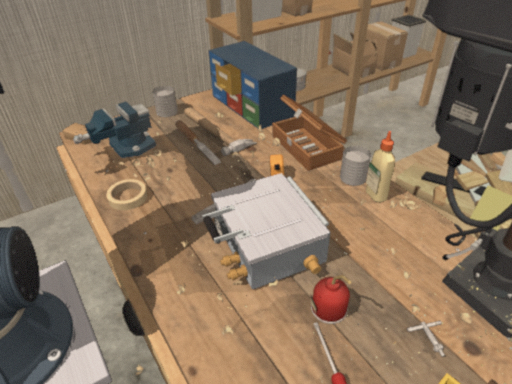

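The top view shows the lid with corners at about (262,166), (347,181), (337,249) and (252,236). The black sleeve is at about (290,257), the wrench at (231,205), the tape at (226,148) and the oil can at (375,207). The side view agrees: the pull faces the robot.

```bash
cat > h.py <<'E'
import cv2,numpy as np
from cell import read_state, eyes, r
from scipy.spatial.transform import Rotation as Ro
def ray(d,px,z):
    v=np.array([(px[0]-d["cx"])/d["fx"],(px[1]-d["cy"])/d["fy"],1.]);R=np.array(d["R"]);c=-R.T@d["t"];w=R.T@v
    return c+w*(z-c[2])/w[2]
def proj(d,X):
    p=np.array(d["R"])@X+d["t"];return np.array([d["fx"]*p[0]/p[2]+d["cx"],d["fy"]*p[1]/p[2]+d["cy"]])
E
python3 - <<'E'
from h import *
d=eyes.snapshot("top");im=d["img"]
g=im.max(2)
m=np.zeros(g.shape,np.uint8);m[245:268,270:312]=(g[245:268,270:312]<45)*255
n,l,st,ce=cv2.connectedComponentsWithStats(m)
i=1+st[1:,4].argmax();print(st[i],ce[i]);c=cv2.findContours((l==i).astype(np.uint8),0,1)[0][0]
print(cv2.minAreaRect(c),"sleeve",ray(d,ce[i],.110))
hsv=cv2.cvtColor(im,cv2.COLOR_BGR2HSV)
w=np.zeros_like(m);w[155:260,240:360]=((hsv[...,1]<40)&(hsv[...,2]>130))[155:260,240:360]*255
w=cv2.morphologyEx(w,cv2.MORPH_OPEN,np.ones((9,9)))
c=max(cv2.findContours(w,0,1)[0],key=cv2.contourArea);re=cv2.minAreaRect(c);print(re)
P=np.array([ray(d,p,.106) for p in cv2.boxPoints(re)]);print(P.round(3),P.mean(0));print(np.linalg.norm(np.diff(P[:,:2],axis=0),axis=1), [np.degrees(np.arctan2(*(P[k+1]-P[k])[1::-1])) for k in range(3)])
d=eyes.snapshot("side");im=d["img"];cv2.imwrite("pics/c.png",cv2.resize(im[170:290,170:350],None,fx=4,fy=4,interpolation=2))
E
```

```text
[278 253  25  10 153] [290.28104575 257.17647059]
((289.9919738769531, 257.5439758300781), (25.222848892211914, 6.976532936096191), 10.304845809936523) sleeve [ 0.4272831  -0.03964077  0.11      ]
((298.0135192871094, 207.91893005371094), (86.14507293701172, 69.86956787109375), 9.462322235107422)
[[ 0.48   0.065  0.106]
 [ 0.659  0.039  0.106]
 [ 0.626 -0.18   0.106]
 [ 0.449 -0.153  0.106]] [ 0.55354786 -0.05713206  0.106     ]
[0.18019887 0.22173173 0.17905619] [np.float64(-8.161054232345798), np.float64(-98.38150043966937), np.float64(171.22604363021094)]
```

View pics/c.png

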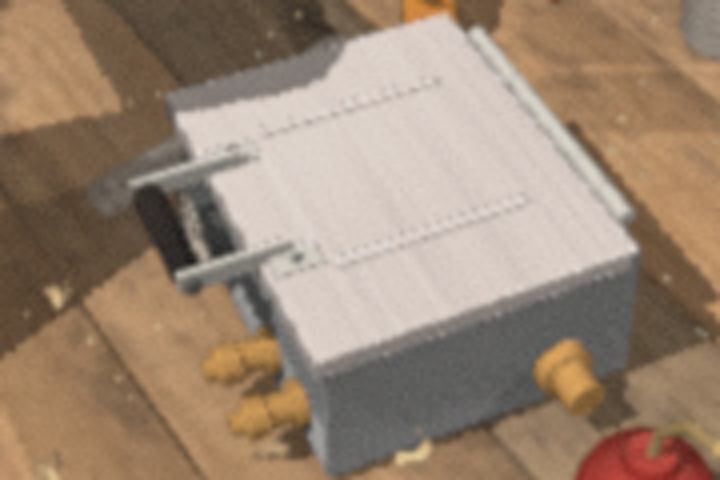

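The sleeve lies at (0.427,-0.039). From the lid rectangle I get a box yaw of about -8.6° and a box centre of about (0.5565,-0.058). That predicts the sleeve at (0.426,-0.038), so the two agree within 2 mm. I'm moving above the pull.

```bash
python3 -m jog '[{"offset":[-26,-28,0],"turn":0},{"offset":[-26,-28,0],"turn":0},{"offset":[-26,-28,0],"turn":0},{"offset":[-26,-28,0],"turn":0},{"offset":[-26,-28,0],"turn":0},{"offset":[-26,-28,0],"turn":0},{"offset":[-26,-28,0],"turn":0},{"offset":[-26,-28,0],"turn":0}]' 0.3 40
python3 -m jog '[{"offset":[-26,-28,0],"turn":0},{"offset":[-26,-28,0],"turn":0},{"offset":[-26,-28,0],"turn":0},{"offset":[-26,-28,0],"turn":0},{"offset":[-26,-28,0],"turn":0},{"offset":[-26,-28,0],"turn":0},{"offset":[-26,-28,0],"turn":0},{"offset":[-26,-28,0],"turn":0}]'
python3 -m jog '[{"offset":[0,0,0],"turn":10.3},{"offset":[0,0,0],"turn":10.3},{"offset":[0,0,0],"turn":10.3},{"offset":[0,0,0],"turn":10.3},{"offset":[0,0,0],"turn":10.3},{"offset":[0,0,0],"turn":10.3},{"offset":[0,0,0],"turn":10.3},{"offset":[0,0,0],"turn":10.3}]'
python3 -m jog '[{"offset":[0,0,20],"turn":0},{"offset":[0,0,20],"turn":0},{"offset":[0,0,0],"turn":0}]'
python3 - <<'E'
from h import *
s=read_state();T=Ro.from_rotvec(s["tool_rot"]).as_matrix();print(s["eef_pos"],T.round(3).tolist(),s["gripper_width"],s["joint_pos"].round(2) if hasattr(s["joint_pos"],"round") else s["joint_pos"])
d=eyes.snapshot("wrist");cv2.imwrite("pics/w1.png",d["img"])
print(d["T_tool_cam"])
E
```

```text
clock: 1.2
eef_pos: [0.2827, 0.2315, 0.2483]
tool_rot: [0.433, 3.111, 0.0]
ft_force: [0.2, 0.6, -0.3]
gripper_width: 0.348
gripper_force: 0.0
clock: 2.2
eef_pos: [0.4216, -0.0409, 0.2483]
tool_rot: [0.434, 3.111, -0.0]
ft_force: [0.1, 0.5, 0.5]
gripper_width: 0.353
gripper_force: 0.0
clock: 3.2
eef_pos: [0.4211, -0.0397, 0.2482]
tool_rot: [-2.382, -2.049, 0.0]
ft_force: [0.2, 0.1, 0.4]
gripper_width: 0.352
gripper_force: 0.0
clock: 3.58
eef_pos: [0.4202, -0.0396, 0.2073]
tool_rot: [-2.374, -2.054, 0.003]
ft_force: [-0.1, -0.2, 0.0]
gripper_width: 0.349
gripper_force: 0.0
[ 0.4202381  -0.03957458  0.20734053] [[0.144, 0.99, -0.003], [0.99, -0.144, 0.0], [-0.0, -0.003, -1.0]] 0.3493326923486904 [-0.09  0.08 -0.31  1.18 -0.    1.62]
[[-3.61585368e-04 -9.51614405e-01 -3.07294474e-01  7.82012952e-02]
 [ 9.99999688e-01 -1.28134578e-04 -7.79872613e-04 -4.66256364e-04]
 [ 7.02762965e-04 -3.07294660e-01  9.51614154e-01 -1.26531333e-01]
 [ 0.00000000e+00  0.00000000e+00  0.00000000e+00  1.00000000e+00]]
```

View pics/w1.png

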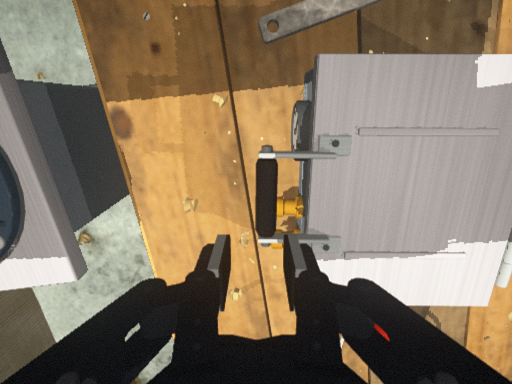

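The wrist view shows the sleeve from (257,158) to (276,237), with centre about (266,197). It is aligned with the picture axes, so the yaw is right.

```bash
cat >> h.py <<'E'
def wcam(d,s):
    T=np.eye(4);T[:3,:3]=Ro.from_rotvec(s["tool_rot"]).as_matrix();T[:3,3]=s["eef_pos"]
    W=T@np.array(d["T_tool_cam"]);e=dict(d);e["R"]=W[:3,:3].T;e["t"]=-W[:3,:3].T@W[:3,3];return e
def intool(s,X): return Ro.from_rotvec(s["tool_rot"]).as_matrix().T@(np.array(X)-s["eef_pos"])*1000
E
python3 - <<'E'
from h import *
s=read_state();d=wcam(eyes.snapshot("wrist"),s)
X=ray(d,(266.5,197.5),.110);print(X,intool(s,X))
for p in [(257,197),(276,197),(266,158),(266,237),(316,55),(316,260)]: print(p,ray(d,p,.110).round(4))
E
```

```text
[ 0.4287175  -0.03842192  0.11      ] [ 2.3391866   7.74255925 98.24837281]
(257, 197) [ 0.4208 -0.0368  0.11  ]
(276, 197) [ 0.4367 -0.0391  0.11  ]
(266, 158) [ 0.4328 -0.0049  0.11  ]
(266, 237) [ 0.4234 -0.075   0.11  ]
(316, 55) [0.4788 0.0646 0.11  ]
(316, 260) [ 0.4654 -0.1045  0.11  ]
```

```bash
python3 -m jog '[{"offset":[2.3,7.7,20],"turn":0},{"offset":[0,0,20],"turn":0},{"offset":[0,0,20],"turn":0},{"offset":[0,0,18],"turn":0},{"offset":[0,0,15],"turn":0},{"offset":[0,0,0],"turn":0}]' 
python3 -m jog '[{"offset":[0,0,0],"turn":0},{"offset":[0,0,0],"turn":0},{"offset":[0,0,0],"turn":0},{"offset":[0,0,0],"turn":0},{"offset":[0,0,0],"turn":0},{"offset":[0,0,0],"turn":0}]' 1 40
python3 - <<'E'
import numpy as np
G=np.array([0.4287,-.0384]);h=np.array([-.22,.006])
p0=None
for i,t in enumerate(np.linspace(0,1.64,33)):
    x=-.22*np.cos(t)+.006*np.sin(t);z=.22*np.sin(t)+.006*np.cos(t)
    if p0 is not None: print(i,round(t,3),np.round([(x-p0[0])*1e3,-(z-p0[1])*1e3],1).tolist(), round((x+.22)*1e3,1),round((z-.006)*1e3,1))
    p0=(x,z)
E
```

```text
clock: 4.42
eef_pos: [0.4291, -0.0385, 0.1154]
tool_rot: [-2.375, -2.055, 0.001]
ft_force: [-0.3, 0.4, -0.4]
gripper_width: 0.347
gripper_force: 0.0
clock: 5.18
eef_pos: [0.4281, -0.0383, 0.1159]
tool_rot: [-2.375, -2.055, 0.002]
ft_force: [-5.9, 0.7, 0.4]
gripper_width: 0.191
gripper_force: 40.8
1 0.051 [0.6, -11.3] 0.6 11.3
2 0.102 [1.2, -11.2] 1.8 22.5
3 0.154 [1.7, -11.1] 3.5 33.6
4 0.205 [2.3, -11.0] 5.8 44.7
5 0.256 [2.9, -10.9] 8.7 55.6
6 0.308 [3.4, -10.7] 12.1 66.3
7 0.359 [4.0, -10.6] 16.1 76.9
8 0.41 [4.5, -10.3] 20.6 87.2
9 0.461 [5.0, -10.1] 25.7 97.3
10 0.512 [5.5, -9.8] 31.2 107.1
11 0.564 [6.0, -9.5] 37.2 116.6
12 0.615 [6.5, -9.2] 43.8 125.8
13 0.666 [7.0, -8.9] 50.8 134.7
14 0.717 [7.4, -8.5] 58.2 143.2
15 0.769 [7.9, -8.1] 66.0 151.3
16 0.82 [8.3, -7.7] 74.3 158.9
17 0.871 [8.6, -7.2] 82.9 166.2
18 0.922 [9.0, -6.8] 91.9 173.0
19 0.974 [9.3, -6.3] 101.3 179.3
20 1.025 [9.6, -5.8] 110.9 185.2
21 1.076 [9.9, -5.3] 120.9 190.5
22 1.128 [10.2, -4.8] 131.1 195.3
23 1.179 [10.4, -4.3] 141.5 199.6
24 1.23 [10.6, -3.8] 152.1 203.4
25 1.281 [10.8, -3.2] 162.9 206.6
26 1.332 [11.0, -2.6] 173.9 209.2
27 1.384 [11.1, -2.1] 185.0 211.3
28 1.435 [11.2, -1.5] 196.2 212.8
29 1.486 [11.2, -0.9] 207.4 213.7
30 1.537 [11.3, -0.4] 218.7 214.1
31 1.589 [11.3, 0.2] 229.9 213.9
32 1.64 [11.2, 0.8] 241.2 213.1
```

```bash
python3 -m jog '[{"offset":[0,0.6,-11.3],"turn":0},{"offset":[0,1.2,-11.2],"turn":0},{"offset":[0,1.7,-11.1],"turn":0},{"offset":[0,2.3,-11],"turn":0},{"offset":[0,2.9,-10.9],"turn":0},{"offset":[0,3.4,-10.7],"turn":0},{"offset":[0,4,-10.6],"turn":0},{"offset":[0,4.5,-10.3],"turn":0}]'
python3 -m jog '[{"offset":[0,5,-10.1],"turn":0},{"offset":[0,5.5,-9.8],"turn":0},{"offset":[0,6,-9.5],"turn":0},{"offset":[0,6.5,-9.2],"turn":0},{"offset":[0,7,-8.9],"turn":0},{"offset":[0,7.4,-8.5],"turn":0},{"offset":[0,7.9,-8.1],"turn":0},{"offset":[0,8.3,-7.7],"turn":0}]'
```

```text
clock: 6.18
eef_pos: [0.4483, -0.0413, 0.2038]
tool_rot: [-2.375, -2.055, 0.002]
ft_force: [-8.1, 0.8, 0.2]
gripper_width: 0.193
gripper_force: 40.8
clock: 7.18
eef_pos: [0.502, -0.0493, 0.2764]
tool_rot: [2.375, 2.055, -0.0]
ft_force: [-6.0, -0.7, 3.6]
gripper_width: 0.191
gripper_force: 41.1
```

```bash
python3 -m jog '[{"offset":[0,8.6,-7.2],"turn":0},{"offset":[0,9,-6.8],"turn":0},{"offset":[0,9.3,-6.3],"turn":0},{"offset":[0,9.6,-5.8],"turn":0},{"offset":[0,9.9,-5.3],"turn":0},{"offset":[0,10.2,-4.8],"turn":0},{"offset":[0,10.4,-4.3],"turn":0},{"offset":[0,10.6,-3.8],"turn":0}]'
python3 -m jog '[{"offset":[0,10.8,-3.2],"turn":0},{"offset":[0,11,-2.6],"turn":0},{"offset":[0,11.1,-2.1],"turn":0},{"offset":[0,11.2,-1.5],"turn":0},{"offset":[0,11.2,-0.9],"turn":0},{"offset":[0,11.3,-0.4],"turn":0},{"offset":[0,0,0],"turn":0}]'
python3 - <<'E'
from h import *
d=eyes.snapshot("side");cv2.imwrite("pics/s2.png",cv2.resize(d["img"][90:300,150:370],None,fx=2.7,fy=2.7,interpolation=2))
E
```

```text
clock: 8.18
eef_pos: [0.5798, -0.0609, 0.3209]
tool_rot: [2.374, 2.053, 0.002]
ft_force: [-2.4, -2.4, 3.3]
gripper_width: 0.189
gripper_force: 41.1
clock: 9.05
eef_pos: [0.6464, -0.0709, 0.3312]
tool_rot: [2.373, 2.052, 0.002]
ft_force: [-2.2, -4.1, 4.0]
gripper_width: 0.188
gripper_force: 41.3
```

View pics/s2.png

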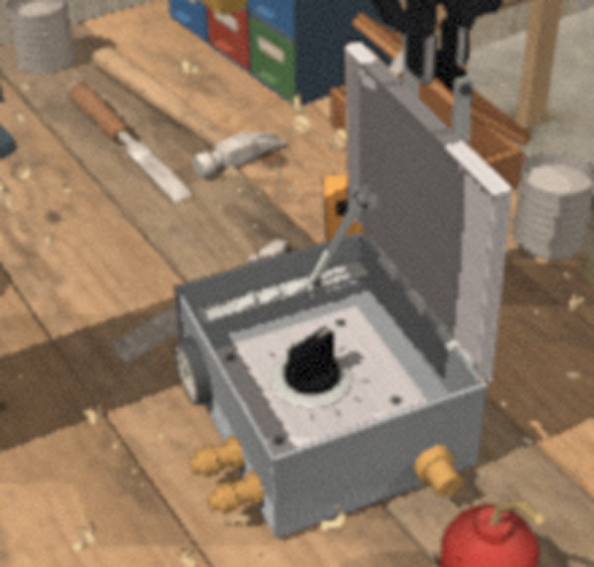

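The lid stands at about 1.54 rad, held by the gripper. The stay foot is on the rack at about (315,280), and the knob shows at (315,365). I'll push past 1.57 rad and then let it down.

```bash
python3 -m jog '[{"offset":[0,6,0.1],"turn":0},{"offset":[0,6,0.2],"turn":0},{"offset":[0,6,0.4],"turn":0},{"offset":[0,6,0.4],"turn":0},{"offset":[0,0,0],"turn":0}]'
python3 -m jog '[{"offset":[0,-4,-0.4],"turn":0},{"offset":[0,-4,-0.3],"turn":0},{"offset":[0,-4,-0.2],"turn":0},{"offset":[0,-4,-0.1],"turn":0},{"offset":[0,-4,0],"turn":0},{"offset":[0,-4,0.2],"turn":0},{"offset":[0,-4,0.2],"turn":0},{"offset":[0,0,0],"turn":0}]'
```

```text
clock: 9.72
eef_pos: [0.67, -0.0743, 0.3298]
tool_rot: [2.374, 2.052, 0.002]
ft_force: [-1.4, -5.5, 5.1]
gripper_width: 0.19
gripper_force: 41.4
clock: 10.72
eef_pos: [0.6416, -0.0701, 0.3311]
tool_rot: [2.373, 2.052, 0.002]
ft_force: [-2.1, -4.5, 8.9]
gripper_width: 0.191
gripper_force: 41.6
```

```bash
python3 -m jog '[{"offset":[0,-2.5,0.2],"turn":0},{"offset":[0,-2.5,0.2],"turn":0},{"offset":[0,-2.5,0.2],"turn":0},{"offset":[0,0,0],"turn":0}]'
python3 -m jog '[{"offset":[0,-2,0.2],"turn":0},{"offset":[0,-2,0.2],"turn":0},{"offset":[0,0,0],"turn":0}]'
python3 -m jog '[{"offset":[0,-2,0.2],"turn":0},{"offset":[0,0,0],"turn":0}]'
```

```text
clock: 11.22
eef_pos: [0.6343, -0.069, 0.3308]
tool_rot: [2.373, 2.052, 0.003]
ft_force: [-2.7, -4.8, 10.6]
gripper_width: 0.191
gripper_force: 41.7
clock: 11.6
eef_pos: [0.6304, -0.0684, 0.3306]
tool_rot: [2.373, 2.052, 0.003]
ft_force: [-2.8, -5.3, 11.3]
gripper_width: 0.194
gripper_force: 41.8
clock: 11.85
eef_pos: [0.6284, -0.0681, 0.3304]
tool_rot: [2.373, 2.052, 0.003]
ft_force: [-3.3, -4.8, 12.5]
gripper_width: 0.19
gripper_force: 41.9
```

```bash
python3 -m jog '[{"offset":[0,-2,-0.6],"turn":0},{"offset":[0,0,0],"turn":0}]'
python3 -m jog '[{"offset":[0,-2,0],"turn":0},{"offset":[0,0,0],"turn":0}]'
python3 -m jog '[{"offset":[0,-1.5,0],"turn":0},{"offset":[0,0,0],"turn":0}]'
```

```text
clock: 12.1
eef_pos: [0.6266, -0.0679, 0.3303]
tool_rot: [2.373, 2.052, 0.003]
ft_force: [-2.4, -4.0, 7.4]
gripper_width: 0.193
gripper_force: 41.5
clock: 12.35
eef_pos: [0.6249, -0.0677, 0.3303]
tool_rot: [2.373, 2.052, 0.003]
ft_force: [0.1, -6.2, 6.9]
gripper_width: 0.189
gripper_force: 41.4
clock: 12.6
eef_pos: [0.6237, -0.0675, 0.3302]
tool_rot: [2.373, 2.052, 0.003]
ft_force: [1.5, -5.5, 5.9]
gripper_width: 0.196
gripper_force: 41.3
```

The pull force has reversed, so the stay is carrying the lid. Releasing now.

```bash
python3 -m jog '[{"offset":[0,0,0],"turn":0},{"offset":[0,0,0],"turn":0},{"offset":[0,0,0],"turn":0},{"offset":[0,0,0],"turn":0}]' 0.2
python3 -m jog '[{"offset":[0,0,-15],"turn":0},{"offset":[0,0,-25],"turn":0},{"offset":[0,0,-30],"turn":0},{"offset":[0,-40,-10],"turn":0},{"offset":[0,-50,0],"turn":0},{"offset":[0,-50,0],"turn":0},{"offset":[0,-40,0],"turn":0},{"offset":[0,0,0],"turn":0}]'
python3 - <<'E'
from h import *
s=read_state();print(s["eef_pos"],s["joint_pos"])
d=eyes.snapshot("side");a=cv2.resize(d["img"][130:290,150:370],(550,400),interpolation=2)
d=eyes.snapshot("top");b=cv2.resize(d["img"][150:270,220:320],(333,400),interpolation=2)[:,:250]
cv2.imwrite("pics/s3.png",np.hstack([a,b]))
cv2.imwrite("pics/t3.png",d["img"])
E
```

```text
clock: 13.1
eef_pos: [0.6225, -0.0664, 0.328]
tool_rot: [-2.375, -2.056, 0.0]
ft_force: [-0.2, 1.5, 0.1]
gripper_width: 0.396
gripper_force: 0.0
clock: 14.1
eef_pos: [0.4421, -0.0403, 0.4095]
tool_rot: [2.374, 2.055, 0.002]
ft_force: [1.0, -0.6, 0.1]
gripper_width: 0.402
gripper_force: 0.0
[ 0.44207947 -0.04031884  0.40947961] [-9.09601372e-02  9.24727415e-02  2.14456415e-01  1.69081084e+00
  1.38769687e-05  1.62379464e+00]
```

View pics/s3.png

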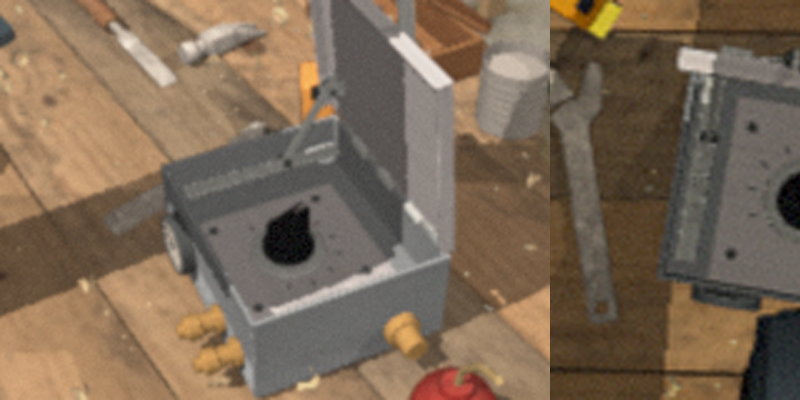

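The lid stands propped by itself at about 1.46 rad, and the tools haven't moved. Next I'll look at the knob from above with the wrist camera.

```bash
python3 -m jog '[{"offset":[0,40,40],"turn":0},{"offset":[0,35,40],"turn":0},{"offset":[0,0,0],"turn":0},{"offset":[0,0,0],"turn":0}]'
python3 - <<'E'
from h import *
s=read_state();print(s["eef_pos"],s["joint_pos"])
d=eyes.snapshot("wrist");d2=wcam(d,s);cv2.imwrite("pics/w4.png",d["img"])
k=np.array([.547,-.056,.095]);print(proj(d2,k))
u,v=proj(d2,k).astype(int)
x0=max(0,u-80);y0=max(0,v-80);print(x0,y0)
c=d["img"][y0:y0+160,x0:x0+160];c=np.clip(c.astype(float)*2,0,255).astype(np.uint8);cv2.imwrite("pics/w4c.png",cv2.resize(c,None,fx=3.5,fy=3.5,interpolation=2))
E
```

```text
clock: 14.7
eef_pos: [0.519, -0.0515, 0.3279]
tool_rot: [-2.375, -2.055, 0.001]
ft_force: [0.5, -0.0, 0.0]
gripper_width: 0.401
gripper_force: 0.0
[ 0.51903013 -0.05151917  0.32792988] [-9.89067829e-02  2.20431611e-01  1.64669885e-01  1.51632301e+00
 -5.32887867e-05  1.61610542e+00]
[279.07093291 166.49874628]
199 86
```

View pics/w4c.png

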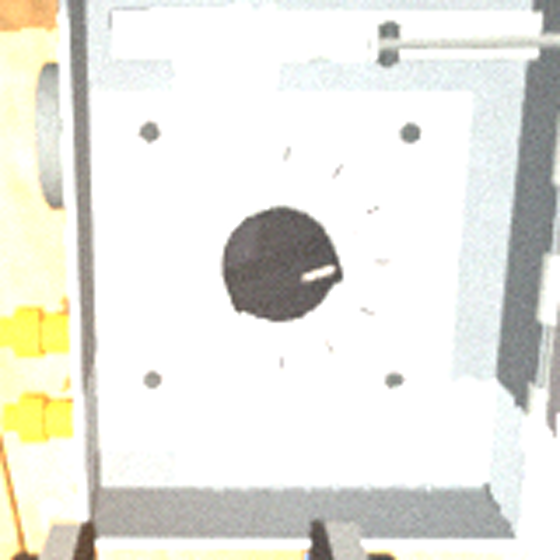

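The knob's flange is centred at about (280,265) in the crop. The white pointer mark runs from (303,278) to (335,268), so the bar points roughly toward the hinge, about 17° to the left. I'll measure it in code.

Run:
```python
from h import *
s=read_state();im=cv2.imread("pics/w4.png");d=wcam(eyes.snapshot("wrist"),s)
c=im[86:246,199:359];g=c.max(2)
x0,y0,x1,y1=[int(q/3.5) for q in (298,258,338,286)]
sub=g[y0:y1+1,x0:x1+1];m=np.zeros_like(g);m[y0:y1+1,x0:x1+1]=(sub>60)*255
ys,xs=np.nonzero(m);print(len(xs))
l=cv2.fitLine(np.c_[xs,ys].astype(np.float32),cv2.DIST_L2,0,.01,.01).ravel();mc=np.array(l[2:])+(199,86);dv=l[:2]*5
A=ray(d,mc-dv,.095);B=ray(d,mc+dv,.095);C=ray(d,mc,.095)
yaw=np.degrees(np.arctan2(*(B-A)[1::-1]));print("mark",C,"bar yaw",yaw,"frac",l)
# flange
k=((g<60)*255).astype(np.uint8);n,lb,st,ce=cv2.connectedComponentsWithStats(k);i=lb[int(265/3.5),int(270/3.5)];print(st[i],ce[i],ray(d,ce[i]+(199,86),.08))
u=np.array([np.cos(np.radians(yaw)),np.sin(np.radians(yaw))])
print("predict",.547,-.056,"offset of mark from it along/perp",u@(C[:2]-[.547,-.056]),np.array([-u[1],u[0]])@(C[:2]-[.547,-.056]))
e=np.clip(c.astype(float)*5,0,255).astype(np.uint8)[50:100,55:105];cv2.imwrite("pics/w4e.png",cv2.resize(e,None,fx=10,fy=10,interpolation=2))
# box deck screw midpoint at z=.05
for p in [(149,131),(410,132),(152,379),(394,380)]: print(ray(d,np.array(p)/3.5+(199,86),.05).round(4))
```

```text
39
mark [ 0.56201092 -0.05474641  0.095     ] bar yaw 8.517695703813104 frac [ 0.9594377  -0.28192064 91.10256    77.82051   ]
[ 64  60  34  31 682] [79.97653959 75.728739  ] [ 0.54873802 -0.05306988  0.08      ]
predict 0.547 -0.056 offset of mark from it along/perp 0.015031027857655296 -0.0009835798031991346
[0.5048 0.0023 0.05  ]
[ 0.6084 -0.0132  0.05  ]
[ 0.4893 -0.1012  0.05  ]
[ 0.5932 -0.1168  0.05  ]
```

View pics/w4e.png

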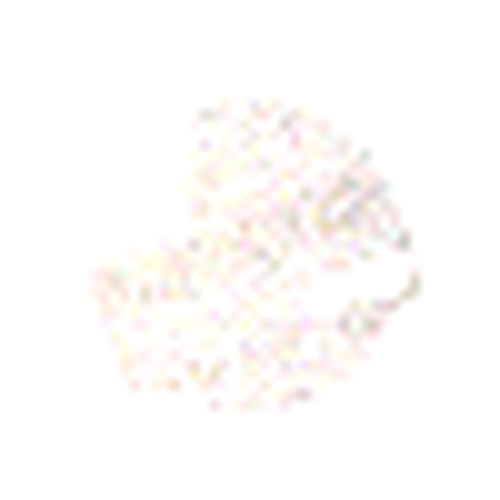

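The knob axis comes out at about (0.5475,-0.0565), within 2 mm of the box prediction, and the bar yaw is about 8.5°. I'll turn the tool -106.8° so the camera faces the front, away from the lid.

```bash
python3 -m jog '[{"offset":[0,0,0],"turn":-10.7},{"offset":[0,0,0],"turn":-10.7},{"offset":[0,0,0],"turn":-10.7},{"offset":[0,0,0],"turn":-10.7},{"offset":[0,0,0],"turn":-10.7},{"offset":[0,0,0],"turn":-10.7},{"offset":[0,0,0],"turn":-10.7},{"offset":[0,0,0],"turn":-10.7}]'
python3 -m jog '[{"offset":[0,0,20],"turn":-10.6},{"offset":[0,0,20],"turn":-10.6},{"offset":[0,0,20],"turn":0},{"offset":[0,0,0],"turn":0},{"offset":[0,0,0],"turn":0}]'
python3 - <<'E'
from h import *
s=read_state();T=Ro.from_rotvec(s["tool_rot"]).as_matrix();print("toolx yaw",np.degrees(np.arctan2(T[1,0],T[0,0])),s["joint_pos"])
print(intool(s,[.5475,-.0565,.087]))
d=eyes.snapshot("wrist");d2=wcam(d,s);p=proj(d2,np.array([.5475,-.0565,.095]));print(p)
u,v=np.clip(p.astype(int)-60,0,None);c=np.clip(d["img"][v:v+120,u:u+120].astype(float)*3.0,0,255).astype(np.uint8)
print(u,v);cv2.imwrite("pics/w5.png",cv2.resize(c,None,fx=4.5,fy=4.5,interpolation=2))
E
```

```text
clock: 15.8
eef_pos: [0.5185, -0.0514, 0.3298]
tool_rot: [0.336, 3.121, -0.0]
ft_force: [0.2, 0.3, 0.1]
gripper_width: 0.404
gripper_force: 0.0
clock: 16.42
eef_pos: [0.5189, -0.0515, 0.2697]
tool_rot: [-0.233, 3.131, -0.001]
ft_force: [0.0, 1.0, 0.4]
gripper_width: 0.393
gripper_force: 0.0
toolx yaw -171.47103662365097 [-9.88229906e-02  2.24448500e-01  2.27835029e-02  1.36703552e+00
 -1.16090095e-04 -2.47680978e-01]
[-27.1462573   -9.08420943 182.73807187]
[248.94840174 201.78125056]
188 141
```

View pics/w5.png

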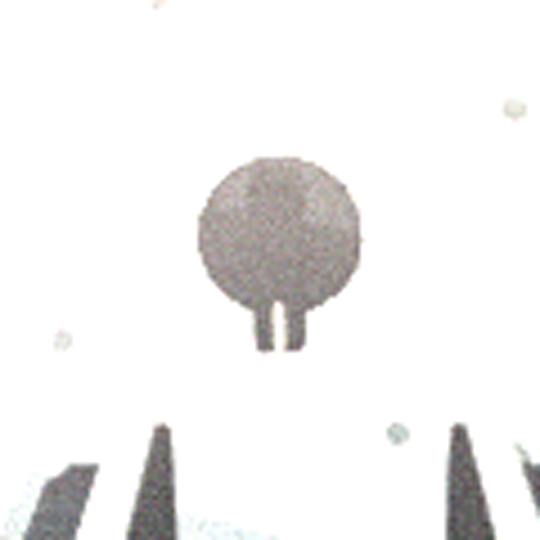

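The bar now lies upright in the picture with its axis at crop column 279.5, in line with the tool. The pointer end is at crop row 350.

Run:
```python
from h import *
s=read_state();d=wcam(eyes.snapshot("wrist"),s)
for p,z in [((279.5,350),.095),((279.5,325),.095),((278.5,235),.063)]:
    X=ray(d,np.array(p)/4.5+(188,141),z);print(X.round(4),intool(s,X).round(1))
```

```text
[ 0.5682 -0.0523  0.095 ] [-48.1  -7.9 174.8]
[ 0.5613 -0.0532  0.095 ] [-41.2  -7.9 174.7]
[ 0.5476 -0.0562  0.063 ] [-27.1  -8.8 206.7]
```

```bash
python3 -m jog '[{"offset":[-13.4,-4.2,20],"turn":0},{"offset":[-13.4,-4.2,20],"turn":0},{"offset":[0,0,35],"turn":0},{"offset":[0,0,35],"turn":0},{"offset":[0,0,30],"turn":0},{"offset":[0,0,25],"turn":0},{"offset":[0,0,16.5],"turn":0},{"offset":[0,0,0],"turn":0}]'
python3 -m jog '[{"offset":[0,0,0],"turn":0},{"offset":[0,0,0],"turn":0},{"offset":[0,0,0],"turn":0},{"offset":[0,0,0],"turn":0},{"offset":[0,0,0],"turn":0},{"offset":[0,0,0],"turn":0},{"offset":[0,0,0],"turn":0}]' 1 40
python3 -c "
from h import *
s=read_state();print(s['eef_pos'],s['wrist_torque'],s['ft_force'],s['gripper_width'])"
```

```text
clock: 17.52
eef_pos: [0.5461, -0.0558, 0.0862]
tool_rot: [0.234, -3.131, -0.0]
ft_force: [0.3, 0.5, -0.8]
gripper_width: 0.399
gripper_force: 0.0
clock: 18.4
eef_pos: [0.5471, -0.056, 0.0878]
tool_rot: [-0.233, 3.131, -0.001]
ft_force: [-0.7, -1.0, 5.9]
gripper_width: 0.159
gripper_force: 43.0
[ 0.54713457 -0.05597829  0.08781998] [-0.13922828  0.11207543 -0.02323951] [-0.73943897 -0.96105316  5.91248889] 0.15914045242258248
```

```bash
cat > q.py <<'E'
from h import *
s=read_state();T=Ro.from_rotvec(s['tool_rot']).as_matrix()
print('yaw',round(np.degrees(np.arctan2(T[1,0],T[0,0])),2),'tau',np.round(s['wrist_torque'],3),'F',np.round(s['ft_force'],1))
E
python3 -m jog '[{"offset":[0,0,0],"turn":4},{"offset":[0,0,0],"turn":4},{"offset":[0,0,0],"turn":0}]' >/dev/null; python3 q.py
python3 -m jog '[{"offset":[0,0,0],"turn":4},{"offset":[0,0,0],"turn":0}]'>/dev/null; python3 q.py
python3 -m jog '[{"offset":[0,0,0],"turn":4},{"offset":[0,0,0],"turn":0}]'>/dev/null; python3 q.py
```

```text
yaw -179.52 tau [ 0.132  0.104 -0.134] F [-0.4  1.1  6.5]
yaw 176.49 tau [ 0.212  0.182 -0.188] F [-1.   1.8  6.9]
yaw 172.5 tau [ 0.331  0.121 -0.152] F [-0.3  1.9  6.1]
```

```bash
python3 -m jog '[{"offset":[0,0,0],"turn":2},{"offset":[0,0,0],"turn":2}]'>/dev/null; python3 q.py
python3 -m jog '[{"offset":[0,0,0],"turn":0}]'>/dev/null; python3 q.py
python3 -m jog '[{"offset":[0,0,0],"turn":0}]'>/dev/null; python3 q.py
python3 -m jog '[{"offset":[0,0,0],"turn":2},{"offset":[0,0,0],"turn":2}]'>/dev/null; python3 q.py
python3 -m jog '[{"offset":[0,0,0],"turn":0}]'>/dev/null; python3 q.py
```

```text
yaw 168.5 tau [0.43  0.054 0.147] F [-1.3  1.8  7.2]
yaw 168.53 tau [ 0.435  0.09  -0.029] F [-0.8  1.8  5.6]
yaw 168.56 tau [ 0.452  0.087 -0.039] F [-0.9  2.2  6.3]
yaw 164.51 tau [0.509 0.062 0.127] F [-0.7  2.9  7.5]
yaw 164.54 tau [ 0.564  0.088 -0.015] F [0.6 3.1 6.2]
```

Read while moving, the torque is about +0.13 to 0.15 N m, which is the friction. I'll continue in small steps and read during motion.

```bash
python3 -m jog '[{"offset":[0,0,0],"turn":2},{"offset":[0,0,0],"turn":2}]'>/dev/null; python3 q.py
python3 -m jog '[{"offset":[0,0,0],"turn":2},{"offset":[0,0,0],"turn":2}]'>/dev/null; python3 q.py
python3 -m jog '[{"offset":[0,0,0],"turn":2},{"offset":[0,0,0],"turn":2}]'>/dev/null; python3 q.py
```

```text
yaw 160.51 tau [0.626 0.074 0.093] F [0.2 3.5 6.9]
yaw 156.52 tau [0.736 0.012 0.119] F [-0.2  3.1  5.6]
yaw 152.52 tau [ 0.878 -0.055  0.144] F [0.3 3.6 6.3]
```

```bash
python3 -m jog '[{"offset":[0,0,0],"turn":2},{"offset":[0,0,0],"turn":2}]'>/dev/null; python3 q.py
python3 -m jog '[{"offset":[0,0,0],"turn":2},{"offset":[0,0,0],"turn":2}]'>/dev/null; python3 q.py
```

```text
yaw 148.53 tau [ 0.907 -0.068  0.181] F [0.5 4.8 6.1]
yaw 144.54 tau [ 1.033 -0.096  0.293] F [1.1 4.9 5.8]
```

```bash
python3 -m jog '[{"offset":[0,0,0],"turn":2},{"offset":[0,0,0],"turn":2}]'>/dev/null; python3 q.py
```

```text
yaw 140.55 tau [ 1.078 -0.191  0.25 ] F [1.5 6.  5.7]
```

```bash
python3 -m jog '[{"offset":[0,0,0],"turn":0}]'>/dev/null
python3 - <<'E'
from h import *
for i in range(6):
    s=read_state();print(np.round(s['wrist_torque'],3));eyes.snapshot("wrist")
E
```

```text
[ 1.083 -0.168  0.098]
[ 1.072 -0.101  0.107]
[ 1.058 -0.207  0.131]
[ 1.03  -0.193  0.117]
[ 1.171 -0.112  0.106]
[ 1.093 -0.152  0.03 ]
```

Moving torque has risen to about 0.25 to 0.29, against 0.126 friction. At rest it has risen by about 0.13, so the excess is about 0.13 to 0.15 N m, which is snug. Releasing and withdrawing.

```bash
python3 -m jog '[{"offset":[0,0,0],"turn":0},{"offset":[0,0,0],"turn":0},{"offset":[0,0,0],"turn":0},{"offset":[0,0,0],"turn":0}]' 0.2
python3 -m jog '[{"offset":[0,0,-15],"turn":0},{"offset":[0,0,-30],"turn":0},{"offset":[0,0,-40],"turn":0},{"offset":[0,0,-40],"turn":0},{"offset":[0,0,-40],"turn":0},{"offset":[40,25,-20],"turn":0},{"offset":[40,25,0],"turn":0},{"offset":[0,0,0],"turn":0}]'
python3 - <<'E'
from h import *
d=eyes.snapshot("side");a=cv2.resize(d["img"][130:330,150:400],(500,400),interpolation=2)
d=eyes.snapshot("top");b=cv2.resize(d["img"][130:270,200:400],(300,210),interpolation=2);b=np.vstack([b,np.zeros((190,300,3),np.uint8)])
cv2.imwrite("pics/end.png",np.hstack([a,b]))
E
```

```text
clock: 22.58
eef_pos: [0.5463, -0.0559, 0.0865]
tool_rot: [-1.061, -2.957, 0.0]
ft_force: [0.3, 0.2, 0.4]
gripper_width: 0.4
gripper_force: 0.0
clock: 23.58
eef_pos: [0.5156, 0.0358, 0.2733]
tool_rot: [1.055, 2.958, 0.001]
ft_force: [-0.2, 0.4, -0.7]
gripper_width: 0.401
gripper_force: 0.0
```

View pics/end.png

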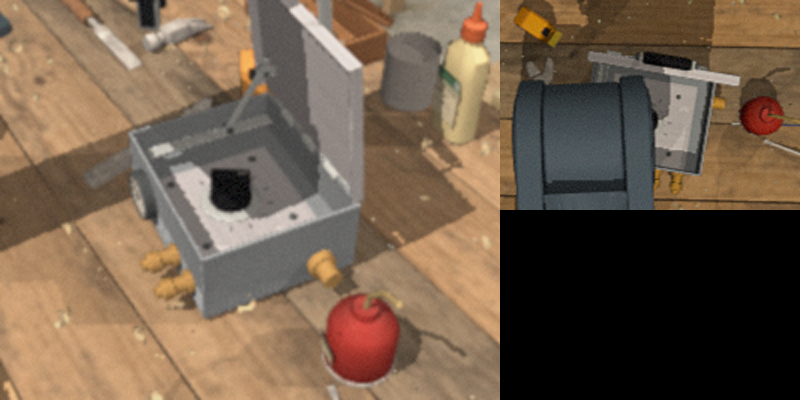

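The lid is still propped at (310,90), the knob at (230,190) has turned, the tools are undisturbed, and the gripper is clear of everything.

```bash
python3 -c "
from cell import r
print(r.job_done())"
```

```text
the job is handed in; nothing more can be done
None
```

I handed the job in at about 24 s: the lid stands propped on the stay in the last notch, and the valve is closed about 0.13–0.15 N m past friction (snug by feel; the job returned no verdict), with the tools left undisturbed.

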